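# Square a lino block to the fence and shut the jig cover

### The job

Get the lino block ready for printing: reaching in under the raised clear cover, push the block near its far right corner so that it swings on its pin to lie flush along the blue fence, and press it gently but firmly home against the fence (about 10 N). Then press the cover down by its yellow pad until it snaps shut and stays shut. Leave the tools, jar and other things lying around where they are, and keep the cover up until the block is home.

Things in the scene. Friction and masses are not known exactly. Their poses are not given: they have to be found in the camera images.
- jig: Plywood board 320 (x) x 330 (y) x 18 mm, fixed on the table; origin under its centre, at yaw 0 its x points away from the robot and y to the left. The cover is hinged along its far side at x = +140 mm, spans y = -151 to +91 mm and, raised, slopes up from the hinge towards the robot, over the board. Two hinge posts 64 mm high stand at the far side, at y = -157 and +99 mm
- pin (a point): top centre of the fixed steel pin (9.5 mm thick, 24 mm high) that stands on the board at x = -55, y = -50 mm
- block: Lino block 154 x 100 x 25 mm (plywood, grey lino on top; about 0.3 kg), loose, flat on the board, the pin through an 11 mm hole by its near right corner. Origin: hole centre at the underside. It spans own x -12 to +142 mm (+x end is far, under the raised cover) and y -12 to +88 mm; its +y side must meet the fence. It starts turned clockwise (from above) from the fence by 0.3 to 0.6 rad
- push_corner (a point): far right corner of the block (own x = +142, y = -12 mm) at mid-height of the plywood: the right long side (y = -12) near here is the place to push. It lies under the raised cover
- fence: Blue bar 125 x 18 x 18 mm (24 with its brass screws), fixed on the board, its swivel angle set anew each time; rigid, so only force tells when the block bears on it. Origin: pin axis at board level. The face that meets the block is y = +88.5 mm, x = 25 to 150 mm in its frame; block home: both x axes parallel
- lid (a joint): Clear cover in an aluminium frame, 260 mm from hinge to front edge, 8 mm thick. Rad: 0 raised (49 deg above level), 0.85 shut (level, mid-plane 52 mm above the table, clear of the block). An over-centre strut: pressed at the pad it resists at once with 6 to 10 N, fading as it comes down, and springs back up if let go before about 0.4; past about 0.6 it snaps shut
- lid_hinge (a point): point on the hinge axis of the cover, in line with the pad, 52 mm above the table; the axis runs along the jig's y
- lid_pad (a point): top centre of the yellow press pad (24 x 60 mm, 4 mm thick) on the cover's front bar, 243 mm from the hinge axis and 8 mm above the cover's mid-plane, in which the hinge axis lies; its z axis is square to the cover
- gouge_a: lino gouge with a 60 mm walnut handle and thin steel shaft, 130 mm long, lying on the left of the jig board; a bystander
- gouge_b: lino gouge with a red-brown handle, 130 mm long, 23 mm high, lying on the table; a bystander
- ink_jar: ink jar with blue cap, 64 mm across, 70 mm high; origin under its centre; a bystander
- brayer: ink roller (black rubber, 110 mm wide, 36 mm high, red handle 100 mm long) lying on the table; origin under the roller's middle; a bystander
- spare_lino: grey lino plate 100 x 80 x 5 mm lying on the table; a bystander
- sanding_block: cork sanding block 34 x 60 x 24 mm lying on the near edge of the jig board, clear of the cover; a bystander

How it is judged:
By the outcome, as a careful person would: the job done as asked, in the order asked, and still so for the second after the job is handed in, with the robot touching nothing.
It also fails if it takes over 72 s, if anything falls off the work surface, if the arm or the gripper's body presses on something with over 40 N, if the wrist force passes 120 N, or if a joint passes its speed limit or range.

### The arm

A 6-joint arm with a two-finger parallel gripper is mounted at the origin on the work surface. World frame = base frame: x ahead of the robot, y to its left, z up, the work surface at z = 0. Lengths are in m, angles in rad, forces in N, time in s.
With the tool pointing down it reaches from about 0.325 to 0.775 m from the base axis. Payload 5.5 kg.
Tool frame: the origin (TCP) lies midway between the tips of the shut fingers; the grasp point (between the pads) lies 19 mm behind it; z points along the fingers, y is the line along which they close (so a half turn about z gives the same grasp; the last joint's range is limited). The gripper opens to 85 mm and grips with 20 to 120 N. Pads are 22 mm wide; open, the fingers measure 114 mm over their backs; the gripper's body (76 mm by 85 mm) begins 54 mm behind the grasp point. The pads swing forward as they close: fully open they stand 13 mm farther back than shut.
Start: joints at [-1.187, 0.091, 1.231, -0, 1.82, -0.057], TCP at [0.256, -0.543, 0.231] pointing down, gripper open.
Joint ranges: [-2.87, 2.87], [-0.86, 2.18], [0.17, 2.46], [-1.51, 4.65], [0.06, 2.69], [-2.65, 2.65]. Speed limits (rad/s): [2.57, 2.57, 3.01, 3.14, 3.14, 3.14].

### API

Orientations are given as a unit quaternion [w, x, y, z].
In Python, from rig import env, eyes, planner gives the robot as it stands (env), with the cameras (eyes) and the kinematics (planner). Calls block until the motion is done:
- env.reach(position, orientation): joint-space move of the TCP to a pose.
- env.servo_line(position, feed=0.15, attitude=None): straight line of the TCP; attitude=None keeps the orientation; feed is the mean speed in m/s.
- env.move_j(angles): joint-space move.
- env.set_gripper(opening): finger opening in m; the grip force is fixed at half the most; returns when the fingers have stopped.
- env.dwell(seconds).
- planner.ik(position, orientation): joint angles nearest the present ones, or None.
- eyes.capture(name): name is "scene" or "top" or "wrist"; returns a dict with "image" (400x640x3 uint8, red, green, blue), "K" (3x3 intrinsics, pixels), "extrinsics" (4x4, takes a point from world to camera coordinates). Camera axes: x right, y up, looking along -z (the intrinsics and any distortion apply to the point x, -y, -z); pixel columns grow to the right and rows downward; lengths in m; the calibration is good to about 2 mm. A picture is of the moment at which its call begins. There is no depth.
A pose or a line that the arm cannot do raises env.PlanningError and nothing moves.
- env.close_job(): hands the job in; it is judged then, once.
Readings, each from a call of its own:
- env.read_time(): time.
- env.read_joint_pos(): joint angles.
- env.read_qvel(): joint speeds.
- env.read_tau(): joint torques, N m.
- env.read_position(): TCP position.
- env.read_eef_rot(): TCP orientation.
- env.read_ft_force(): force on the tool from outside, world axes, zero at the start.
- env.read_wrist_torque(): the same for the moment, N m.
- env.read_opening(): finger opening in m.
- env.read_grip_force(): force on a finger pad.
Only numpy, scipy, OpenCV 4.12 (cv2) and the standard library are available. Lean on these libraries where they do the work, as an engineer would, in place of code of your own. Each camera call takes 0.05 s, during which the arm holds its last target. There are 200 camera calls.

## Working session

There is one attempt and no reset: what is moved stays moved. The work goes in short steps, each a Python script; the robot and the scene stay as the last script left them, time stands still between calls to the robot, and variables do not carry over. Pictures are saved under pics/ and viewed, at most 10 in all, crops included, and the job is handed in when it is done.

```bash
mkdir -p pics
python3 - <<'E'
from rig import env, eyes, planner
import cv2,numpy as np
for n in ("scene","top"):
    c=eyes.capture(n); cv2.imwrite(f"pics/{n}0.png",cv2.resize(c["image"][:,:,::-1],(800,500),interpolation=cv2.INTER_CUBIC))
    np.savez(f"{n}0.npz",**{k:np.array(v) for k,v in c.items()})
    print(n,c.keys(),c["K"],np.round(c["extrinsics"],4))
print(env.read_time(),env.read_eef_rot())
E
```

```text
scene dict_keys(['image', 'K', 'extrinsics']) [[419.91108819   0.         316.26369231]
 [  0.         419.91108819 198.59218945]
 [  0.           0.           1.        ]] [[-0.9951  0.0983 -0.0108  0.5845]
 [-0.0895 -0.8483  0.5219 -0.0398]
 [ 0.0422  0.5203  0.853  -1.3005]
 [ 0.      0.      0.      1.    ]]
top dict_keys(['image', 'K', 'extrinsics']) [[409.2334135    0.         321.27792161]
 [  0.         409.2334135  201.25907134]
 [  0.           0.           1.        ]] [[ 0.009  -0.9999  0.0076 -0.0087]
 [ 0.9889  0.01    0.1485 -0.5885]
 [-0.1486  0.0062  0.9889 -1.4027]
 [ 0.      0.      0.      1.    ]]
0.1 [-8.96021659e-04  9.75815137e-01  2.18595501e-01 -1.49581800e-04]
```

View pics/scene0.png

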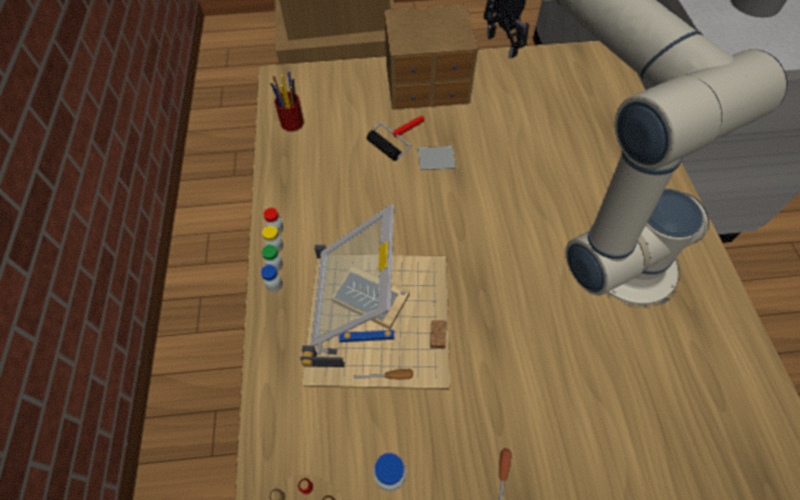

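View pics/top0.png

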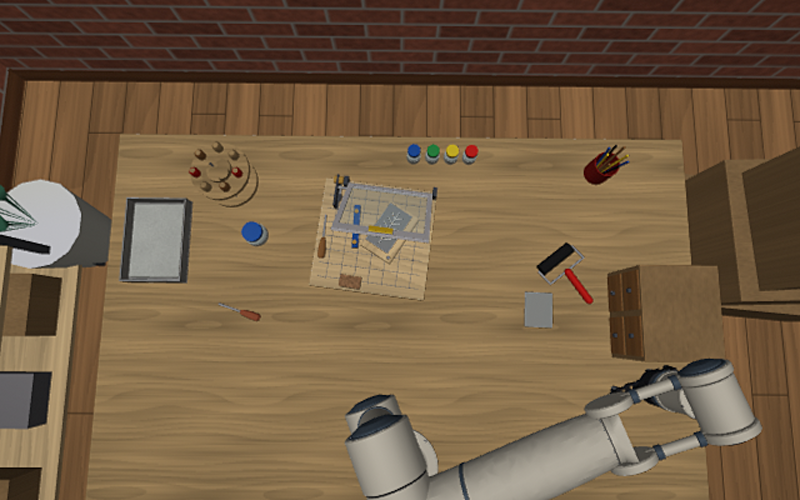

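The scene view shows the jig at about (300–450, 255–388), with the raised cover and its yellow pad at (382,256). The top view shows the jig at (310–437, 178–300), the block at about (390,232) and the fence at about (356,227). I'll enlarge both.

Run:
```python
import cv2,numpy as np
a=np.load("top0.npz")["image"][132:248,240:360,::-1]; cv2.imwrite("pics/top1.png",cv2.resize(a,None,fx=5,fy=5,interpolation=cv2.INTER_CUBIC))
a=np.load("scene0.npz")["image"][155:321,232:368,::-1]; cv2.imwrite("pics/scene1.png",cv2.resize(a,None,fx=3.6,fy=3.6,interpolation=cv2.INTER_CUBIC))
```

```text
(no output)
```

View pics/top1.png

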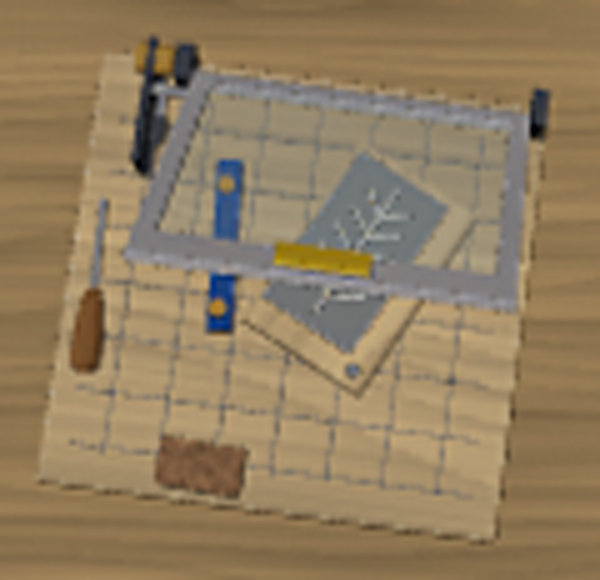

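View pics/scene1.png

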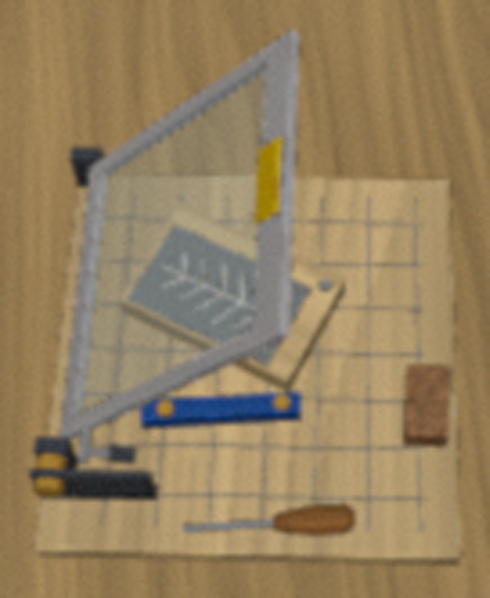

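The top crop (5x) has board corners at (40,478), (497,541) and (108,53), the pin at (352,371), fence screws at (227,183) and (218,307), and the pad at (323,260). The scene crop (3.6x) has corners at (448,180), (460,558) and (40,552), the pin at (325,286), screws at (165,408) and (283,401), and the pad at (269,180). I'll fit everything together.

```bash
cat > fit.py <<'E'
import numpy as np
from scipy.optimize import least_squares
C={n:np.load(n+"0.npz") for n in("top","scene")}
def px(n,p):
    E=C[n]["extrinsics"];K=C[n]["K"];q=E[:3,:3]@p+E[:3,3]
    u=K@np.array([q[0],-q[1],-q[2]]);return u[:2]/u[2]
def crop(n,uv): return np.array(uv)/5+[240,132] if n=="top" else np.array(uv)/3.6+[232,155]
R=lambda a:np.array([[np.cos(a),-np.sin(a)],[np.sin(a),np.cos(a)]])
def J(v,p): return np.r_[v[:2]+R(v[2])@np.array(p[:2]),p[2]]
pin=(-.055,-.05)
def O(v,a,p): return J(v,[*(np.array(pin)+R(a)@np.array(p[:2])),p[2]])
def pad(th=0,y=None,v=None,h=.008,r=.243):
    a=np.radians(49)-th
    return J(v,[.14-r*np.cos(a)+h*np.sin(a)*1,-.03,.052+r*np.sin(a)+h*np.cos(a)])
# v: x,y,yaw, fence angle, block angle (rel jig), jig->pad
obs=[]
def add(name,f,top=None,scene=None):
    if top: obs.append((name,"top",crop("top",top),f))
    if scene: obs.append((name,"scene",crop("scene",scene),f))
add("nl",lambda v:J(v,[-.16,.165,.018]),(40,478),(460,558))
add("nr",lambda v:J(v,[-.16,-.165,.018]),(497,541),(448,180))
add("fl",lambda v:J(v,[.16,.165,.018]),(108,53),(40,552))
add("pin",lambda v:J(v,[*pin,.042]),(352,371),(325,286))
add("pad",lambda v:pad(0,None,v),(323,260),(269,180))
add("s1",lambda v:O(v,v[3],[v[5],v[7],.042]),(227,183),(165,408))
add("s2",lambda v:O(v,v[3],[v[6],v[7],.042]),(218,307),(283,401))
B=lambda x,y:(lambda v:O(v,v[4],[x,y,.043]))
add("b_nr",B(-.012,-.012),None,(345,286))
add("b_nl",B(-.012,.088),(243,318),(290,380))
add("b_fl",B(.142,.088),(365,150),(125,303))
add("b_fr",B(.142,-.012),(475,215),(175,208))
f=lambda v:np.concatenate([px(n,g(v))-uv for _,n,uv,g in obs])
s=least_squares(lambda v:np.r_[f(v),(v[7]-.0975)*1e3],[.55,0,0,.2,-.3,.13,.04,.0975],loss="soft_l1",f_scale=.5);v=s.x
if __name__=="__main__":
    print(np.round(v,4))
    for (k,n,_,g),r in zip(obs,s.fun[:-1].reshape(-1,2)): print(k,n,r.round(2))
    print("pin",J(v,[*pin,.042]),"pad",pad(0,None,v),"corner",O(v,v[4],[.142,-.012,.03]))
    print("cornerhome",O(v,v[3],[.142,-.012,.03]),"hinge",J(v,[.14,-.03,.052]))
    np.save("v.npy",v)
E
python3 fit.py
```

```text
[ 0.632   0.0812 -0.1175  0.0827 -0.4447  0.132   0.0411  0.0975]
nl top [-2.    0.69]
nl scene [ 1.29 -0.28]
nr top [-1.38 -0.14]
nr scene [ 0.71 -0.98]
fl top [-2.25 -0.57]
fl scene [-0.83 -0.47]
pin top [-0.79 -0.21]
pin scene [ 0.56 -1.02]
pad top [-1.02 -1.03]
pad scene [-0.55 -0.68]
s1 top [-1.23 -0.29]
s1 scene [ 0.15 -0.59]
s2 top [-0.89 -0.09]
s2 scene [ 0.02 -0.73]
b_nr scene [ 0.52 -2.86]
b_nl top [-1.68 -0.15]
b_nl scene [ 0.31 -0.35]
b_fl top [-2.44 -2.12]
b_fl scene [-1.41 -0.91]
b_fr top [-0.95 -0.34]
b_fr scene [ 1.48 -1.49]
pin [0.57151625 0.0379851  0.042     ] pad [0.61518908 0.05296909 0.2406429 ] corner [ 0.68526214 -0.04786286  0.03      ]
cornerhome [0.71301316 0.02105514 0.03      ] hinge [0.76751631 0.03498938 0.052     ]
```

```bash
sed -i 's|np.array(uv)/5+\[240,132\]|(np.array(uv)+.5)/5+[239.5,131.5]|; s|np.array(uv)/3.6+\[232,155\]|(np.array(uv)+.5)/3.6+[231.5,154.5]|' fit.py; python3 fit.py | tail -5
cat > h.py <<'E'
from rig import env, eyes, planner
import numpy as np,cv2
from scipy.spatial.transform import Rotation as Ro
from fit import J,O,R,pad,pin
v=np.load("v.npy")
def quat(h,b):
    z=np.array([np.cos(b)*np.cos(h),np.cos(b)*np.sin(h),-np.sin(b)]);y=np.array([np.sin(h),-np.cos(h),0])
    return Ro.from_matrix(np.c_[np.cross(y,z),y,z]).as_quat(scalar_first=True),z
def snap(n,f):
    c=eyes.capture(n);cv2.imwrite(f"pics/{f}.png",cv2.resize(c["image"][:,:,::-1],(800,500),interpolation=cv2.INTER_CUBIC));np.savez(f+".npz",**{k:np.array(x) for k,x in c.items()})
E
python3 - <<'E'
from h import *
q,z=quat(.12,np.radians(40))
P=O(v,v[4],[.120,-.012-.04,.034]); P0=P-.2*z
print(P,P0)
for p in (P0,P,O(v,v[3],[.12,-.027,.034])): print(planner.ik(p,q))
env.set_gripper(0)
env.reach(P0,q)
snap("wrist","w1");snap("scene","s2");print(env.read_time(),env.read_position(),env.read_ft_force())
E
```

```text
b_fl scene [-1.47 -0.64]
b_fr top [-0.41 -0.29]
b_fr scene [ 1.4  -1.23]
pin [0.57271276 0.03738285 0.042     ] pad [0.61638677 0.05236339 0.2406429 ] corner [ 0.68655197 -0.04834133  0.03      ]
cornerhome [0.71421479 0.02049568 0.03      ] hinge [0.76871259 0.03437171 0.052     ]
[ 0.64663985 -0.07050036  0.034     ] [ 0.49453274 -0.08884133  0.16255752]
None
[-0.34171603 -0.28106711  2.16091818  0.70173999  0.55699602  0.63885927]
[-0.1362278  -0.17787382  2.07520014  0.48196268  0.43216942  0.96050104]Traceback (most recent call last):
  File "<stdin>", line 7, in <module>
host.PlanningError: the arm cannot take that pose within its joint ranges
```

Run:
```python
from h import *
P=O(v,v[4],[.120,-.012-.04,.034])
print(env.read_time())
for b in (40,45,50):
  for h in (-.1,0.,.1):
    q,z=quat(h,np.radians(b))
    print(b,h,[planner.ik(P-d*z,q) is not None for d in (.2,.16,.12,.08,.04,0)],[planner.ik(P-.14*z+[0,0,e],q) is not None for e in (.03,.06,.1)],np.round(planner.ik(P,q),2),np.round(planner.ik(O(v,v[3],[.12,-.027,.034]),q),2))
```

```text
0.8667
40 -0.1 [False, False, True, True, True, True] [False, False, False] [-0.2  -0.32  2.19  0.2   0.41  1.32] [-0.   -0.18  2.08 -0.2   0.38  1.82]
40 0.0 [False, False, True, True, True, True] [True, False, True] [-0.27 -0.31  2.18  0.48  0.46  0.96] [-0.06 -0.19  2.08  0.13  0.38  1.4 ]
40 0.1 [False, True, True, True, True, True] [True, True, True] [-0.33 -0.29  2.17  0.67  0.54  0.69] [-0.12 -0.18  2.08  0.43  0.42  1.03]
45 -0.1 [False, True, True, True, True, True] [True, True, True] [-0.2  -0.29  2.12  0.14  0.53  1.38] [-0.01 -0.15  2.01 -0.13  0.51  1.75]
45 0.0 [False, True, True, True, True, True] [True, True, True] [-0.25 -0.28  2.12  0.34  0.56  1.1 ] [-0.06 -0.16  2.02  0.09  0.5   1.45]
45 0.1 [True, True, True, True, True, True] [True, True, True] [-0.31 -0.26  2.1   0.51  0.62  0.85] [-0.11 -0.15  2.01  0.3   0.53  1.16]
50 -0.1 [True, True, True, True, True, True] [True, True, True] [-0.19 -0.25  2.05  0.1   0.64  1.42] [-0.01 -0.12  1.94 -0.1   0.63  1.72]
50 0.0 [True, True, True, True, True, True] [True, True, True] [-0.24 -0.24  2.05  0.25  0.67  1.19] [-0.06 -0.12  1.94  0.06  0.62  1.47]
50 0.1 [True, True, True, True, True, True] [True, True, True] [-0.29 -0.22  2.03  0.38  0.71  0.97] [-0.1  -0.12  1.94  0.22  0.64  1.24]
```

Run:
```python
from h import *
q,z=quat(.1,np.radians(45))
P=O(v,v[4],[.120,-.012-.04,.034]); P0=P-.18*z
env.reach(P0,q)
print(env.read_time(),env.read_position(),P0,env.read_ft_force())
snap("wrist","w1");snap("scene","s2")
a=np.vstack([cv2.resize(np.load("w1.npz")["image"],(480,300)),cv2.resize(np.load("s2.npz")["image"][110:330,200:552],(480,300))])
cv2.imwrite("pics/a1.png",a[:,:,::-1])
```

```text
2.775 [ 0.52022254 -0.08388377  0.16205464] [ 0.51999649 -0.08320708  0.16127922] [-0.15997387  0.24579792  0.18067673]
```

View pics/a1.png

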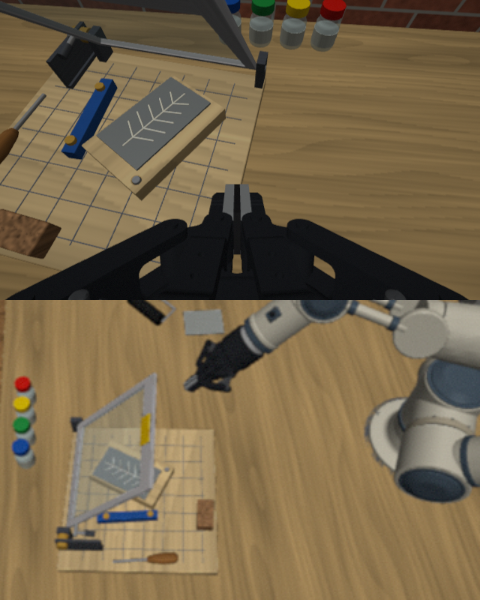

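The wrist view clearly shows the block under the raised cover, the fence and the pin at (137,180). The scene view shows the gripper free at (205,370). I'll enlarge the wrist view to refine the fit.

Run:
```python
import cv2,numpy as np
d=np.load("w1.npz");print(d["K"],d["extrinsics"].round(3))
cv2.imwrite("pics/w1c.png",cv2.resize(d["image"][20:270,0:360,::-1],None,fx=2.2,fy=2.2,interpolation=cv2.INTER_CUBIC))
```

```text
[[345.85355848   0.         315.64391362]
 [  0.         345.85355848 204.03297347]
 [  0.           0.           1.        ]] [[ 0.098 -0.995  0.    -0.134]
 [ 0.866  0.085  0.493 -0.549]
 [-0.491 -0.048  0.87  -0.045]
 [ 0.     0.     0.     1.   ]]
```

View pics/w1c.png

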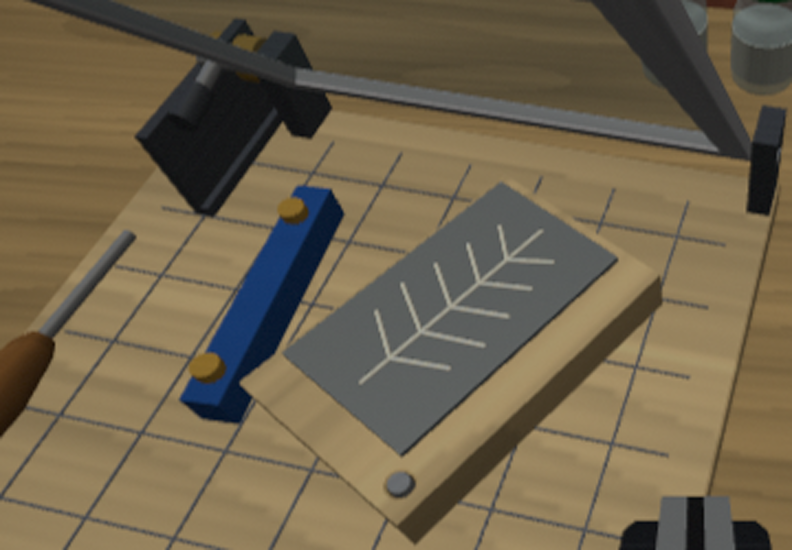

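The enlarged wrist view (2.2x) has the pin at (400,483) and screws at (292,208) and (207,366). The block's top corners are at (242,382), (506,181), (661,281) and (416,526). I'll add these to the fit.

```bash
python3 - <<'E'
s=open("fit.py").read()
s=s.replace('for n in("top","scene")}','for n in("top","scene")}\nC["w1"]=np.load("w1.npz")')
s=s.replace('def crop(n,uv): return','def crop(n,uv):\n    if n=="w1": return (np.array(uv)+.5)/2.2+[-.5,19.5]\n    return')
s=s.replace("f=lambda v:","""def W(k,f,uv): obs.append((k,"w1",crop("w1",uv),f))
W("pin",lambda v:J(v,[*pin,.042]),(400,483))
W("s1",lambda v:O(v,v[3],[v[5],v[7],.042]),(292,208))
W("s2",lambda v:O(v,v[3],[v[6],v[7],.042]),(207,366))
B4=lambda x,y:(lambda v:O(v,v[4],[x,y,.040]))
W("nr",B4(-.012,-.012),(416,526));W("nl",B4(-.012,.088),(242,382));W("fl",B4(.142,.088),(506,181));W("fr",B4(.142,-.012),(661,281))
f=lambda v:""",1)
open("fit.py","w").write(s)
E
python3 fit.py | grep -v -e top -e scene
```

```text
[ 0.6333  0.0782 -0.1169  0.0764 -0.4609  0.1302  0.0402  0.0974]
pin w1 [-0.25 -0.07]
s1 w1 [-0.18 -0.36]
s2 w1 [-0.44 -0.18]
nr w1 [-8.37  0.2 ]
nl w1 [-1.55  0.71]
fl w1 [ 0.02 -2.77]
fr w1 [ 0.28 -2.94]
pin [0.57285555 0.03499057 0.042     ] pad [0.6165202  0.04999839 0.2406429 ] corner [ 0.68524956 -0.05261986  0.03      ]
cornerhome [0.71425175 0.01723909 0.03      ] hinge [0.76885722 0.03210182 0.052     ]
```

Run:
```python
from fit import *
E=C["w1"]["extrinsics"];K=C["w1"]["K"]
def bp(uv,z):
    u=np.linalg.inv(K)@np.r_[crop("w1",uv),1];d=E[:3,:3].T@np.array([u[0],-u[1],-u[2]]);o=-E[:3,:3].T@E[:3,3]
    return (o+d*(z-o[2])/d[2])[:2]
pn=bp((400,483),.042)
for z in(.040,.043):
  pts=dict(nr=bp((416,526),z),nl=bp((242,382),z),fl=bp((506,181),z),fr=bp((661,281),z))
  for a,b in(("nr","nl"),("nl","fl"),("fl","fr"),("nr","fr")):
    d=pts[b]-pts[a];print(z,a,b,np.linalg.norm(d).round(4),np.arctan2(d[1],d[0]).round(3))
  print({k:(p-pn).round(4) for k,p in pts.items()},pn)
```

```text
0.04 nr nl 0.1048 1.023
0.04 nl fl 0.1498 -0.595
0.04 fl fr 0.0992 -2.149
0.04 nr fr 0.1466 -0.557
{'nr': array([-0.0157, -0.0101]), 'nl': array([0.0389, 0.0794]), 'fl': array([ 0.163 , -0.0045]), 'fr': array([ 0.1087, -0.0875])} [0.5728153  0.03475899]
0.043 nr nl 0.1037 1.023
0.043 nl fl 0.1481 -0.595
0.043 fl fr 0.0981 -2.149
0.043 nr fr 0.145 -0.557
{'nr': array([-0.0167, -0.0113]), 'nl': array([0.0373, 0.0771]), 'fl': array([ 0.16  , -0.0058]), 'fr': array([ 0.1063, -0.0879])} [0.5728153  0.03475899]
```

Run:
```python
from h import *
q,z=quat(.1,np.radians(45))
T=lambda a:O(v,a,[.118,-.027,.034])
a=v[4]-.2; P=T(a)
env.servo_line(P-.1*z,.15); env.servo_line(P,.12)
print("in",env.read_time(),env.read_position()-P,env.read_ft_force())
env.dwell(.2); F0=np.array(env.read_ft_force())
def push(a):
    t=v[2]+a; d=np.array([-np.sin(t),np.cos(t),0]); return -(np.array(env.read_ft_force())-F0)@d
log=[]
while a<v[3]-.06:
    a+=.04; env.servo_line(T(a),.05); f=push(a); log.append((round(a-v[3],3),round(f,1)))
    if f>5: break
print(log,env.read_time(),env.read_ft_force()-F0)
np.savez("st.npz",a=a,F0=F0)
snap("wrist","w3")
s=eyes.capture("scene")["image"]
im=np.vstack([cv2.resize(np.load("w3.npz")["image"],(480,300)),cv2.resize(s[110:330,200:552],(480,300))])
cv2.imwrite("pics/a2.png",im[:,:,::-1])
```

```text
in 4.5083 [ 0.00017894 -0.00022705  0.00096436] [ 0.54537395  0.01055131 -0.19884603]
[(np.float64(-0.697), np.float64(0.5)), (np.float64(-0.657), np.float64(0.4)), (np.float64(-0.617), np.float64(0.8)), (np.float64(-0.577), np.float64(0.9)), (np.float64(-0.537), np.float64(-0.1)), (np.float64(-0.497), np.float64(0.2)), (np.float64(-0.457), np.float64(1.0)), (np.float64(-0.417), np.float64(0.9)), (np.float64(-0.377), np.float64(0.6)), (np.float64(-0.337), np.float64(1.0)), (np.float64(-0.297), np.float64(1.7)), (np.float64(-0.257), np.float64(0.3)), (np.float64(-0.217), np.float64(0.8)), (np.float64(-0.177), np.float64(1.3)), (np.float64(-0.137), np.float64(1.7)), (np.float64(-0.097), np.float64(0.9)), (np.float64(-0.057), np.float64(0.1))] 8.9583 [-0.1511313  -0.09290881  0.47365996]
```

View pics/a2.png

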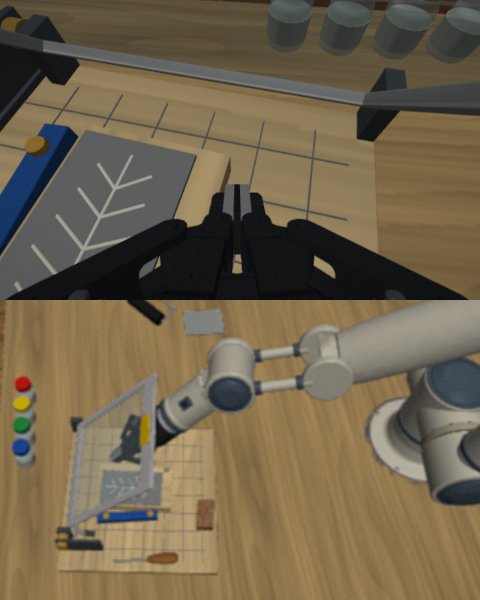

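The block has swung round with the gripper under the cover, leaving a small gap to the fence at about (75,140). Now fine steps under force control.

Run:
```python
from h import *
T=lambda a:O(v,a,[.118,-.027,.034])
s=np.load("st.npz");a=float(s["a"]);F0=s["F0"]
def push(a):
    t=v[2]+a; d=np.array([-np.sin(t),np.cos(t),0]); r=[]
    for _ in range(4): env.dwell(.03); r.append(-(np.array(env.read_ft_force())-F0)@d)
    return np.mean(r)
log=[];f=0
while a<v[3]+.14 and f<9.5:
    a+=.008 if f<3 else .003; env.servo_line(T(a),.02); f=push(a); log.append((round(float(a-v[3]),3),round(float(f),1)))
print(log)
for _ in range(3): env.dwell(.3); print(push(a),env.read_ft_force()-F0)
print(env.read_time(),env.read_position()-T(a)); np.savez("st.npz",a=a,F0=F0)
snap("wrist","w4")
```

```text
[(-0.049, 1.7), (-0.041, 2.3), (-0.033, 2.0), (-0.025, 1.9), (-0.017, 1.5), (-0.009, 1.9), (-0.001, 1.6), (0.007, 2.4), (0.015, 1.7), (0.023, 1.8), (0.031, 1.8), (0.039, 2.5), (0.047, 6.3), (0.05, 7.5), (0.053, 8.2), (0.056, 9.8)]
9.711047439120382 [-6.85644044 -9.94476052  2.51008875]
9.529458078210173 [-6.29453224 -9.43664911  2.84780423]
9.583543736571693 [-6.37452875 -9.57836136  2.9354745 ]
16.4917 [-1.80998149e-04 -1.58559070e-03 -9.34606891e-05]
```

View pics/w4.png

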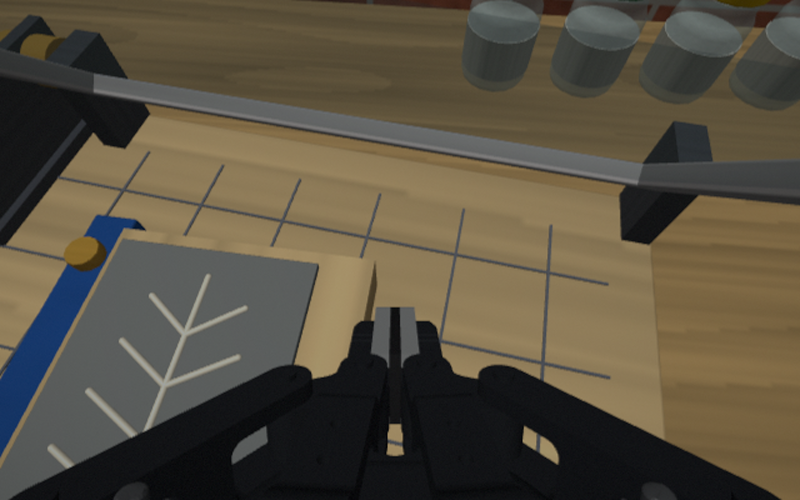

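The block's left edge now lies along the fence, with 9.6 N held steadily. I'll add a touch more force, back out, and move to the pad.

Run:
```python
from h import *
T=lambda a:O(v,a,[.118,-.027,.034])
s=np.load("st.npz");a=float(s["a"]);F0=s["F0"]
q,z=quat(.1,np.radians(45))
env.servo_line(T(a+.002),.01); env.dwell(.5); print("F",env.read_ft_force()-F0)
P=T(a)+R(v[2]+v[3])@[0,-.025]@np.eye(2,3)
env.servo_line(P,.06); env.servo_line(P-.19*z,.15)
p=env.read_position();print(p,env.read_ft_force()-F0,env.read_time())
snap("wrist","w5"); snap("scene","s5")
Q=np.array([.47,p[1],.34]);print([planner.ik(Q,quat(v[2],np.radians(b))[0]) is not None for b in (60,75,90)])
for th in np.arange(-.2,.9,.15):
    print(round(th,2),pad(th,None,v,.008,.238).round(3),[(planner.ik(pad(th,None,v,.008,.238),quat(v[2],np.radians(b))[0]) is not None) for b in (90,100,110,120)])
im=np.vstack([cv2.resize(np.load("w5.npz")["image"],(480,300)),cv2.resize(np.load("s5.npz")["image"][160:310,210:450],(480,300),interpolation=cv2.INTER_CUBIC)])
cv2.imwrite("pics/a3.png",im[:,:,::-1])
```

```text
F [ -8.38260065 -11.6006078    2.02454757]
[ 0.55648411 -0.02846407  0.16727692] [ 0.82174429 -0.53540161 -0.17505103] 19.275
[True, True, True]
-0.2 [0.659 0.045 0.263] [True, True, True, True]
-0.05 [0.629 0.049 0.244] [True, True, True, True]
0.1 [0.602 0.052 0.221] [True, True, True, True]
0.25 [0.579 0.054 0.194] [True, True, True, True]
0.4 [0.56  0.057 0.164] [True, True, True, True]
0.55 [0.546 0.058 0.131] [True, True, True, True]
0.7 [0.537 0.059 0.097] [True, True, True, True]
0.85 [0.533 0.06  0.061] [True, True, True, True]
```

View pics/a3.png

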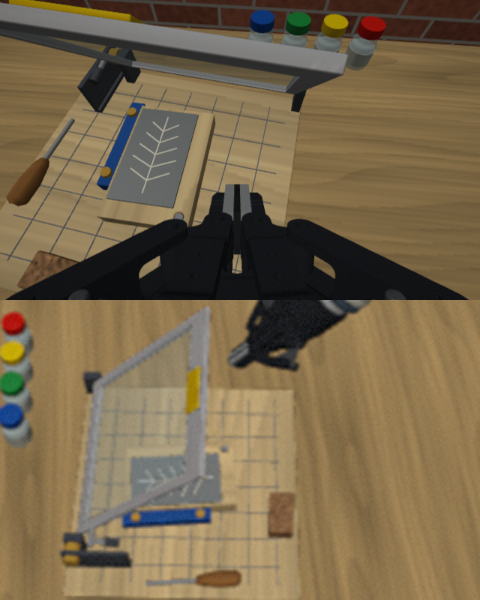

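The block is flush with the fence, and the cover is still up. Now I'll press the cover along its arc.

Run:
```python
from h import *
qq=lambda th:quat(v[2],np.radians(112-20*np.clip(th,0,.85)/.85))[0]
G=lambda th:pad(th,None,v,.008,.238)
p=env.read_position()
env.servo_line([.46,p[1],.34],.2,quat(0.,np.radians(75))[0])
env.reach([.65,.045,.36],qq(0)); env.servo_line(G(-.2),.12,qq(0)); env.dwell(.2)
F0=np.array(env.read_ft_force());print("pre",env.read_position()-G(-.2),env.read_time())
log=[];th=-.2
while th<.85:
    th+=.05; env.servo_line(G(th),.06,qq(th)); F=env.read_ft_force()-F0
    log.append((round(th,2),*F.round(1).tolist()))
    if np.linalg.norm(F)>30: break
print(*log,sep="\n");print(env.read_time(),env.read_position()-G(th))
snap("scene","s6")
np.savez("st2.npz",th=th,F0=F0)
```

```text
Traceback (most recent call last):
host.PlanningError: the arm cannot take that pose within its joint ranges
```

```bash
cat > press.py <<'E'
from h import *
B0=108
qq=lambda th:quat(v[2],np.radians(B0-16*np.clip(th,0,.85)/.85))[0]
G=lambda th:pad(th,None,v,.008,.238)
via=next((np.array([x,.045,zz]),b) for b in (B0,100,92) for zz in (.35,.33,.31) for x in (.65,.63) if planner.ik([x,.045,zz],quat(v[2],np.radians(b))[0]) is not None)
print(via,env.read_time(),env.read_position())
env.reach(via[0],quat(v[2],np.radians(via[1]))[0]); env.servo_line(G(-.12),.12,qq(0)); env.dwell(.2)
F0=np.array(env.read_ft_force());print("pre",env.read_position()-G(-.12),env.read_time())
log=[];th=-.12
while th<.85:
    th+=.05; env.servo_line(G(th),.06,qq(th)); F=env.read_ft_force()-F0
    log.append((round(th,2),*F.round(1).tolist()))
    if np.linalg.norm(F)>30: break
print(*log,sep="\n");print(env.read_time(),env.read_position()-G(th))
np.savez("st2.npz",th=th,F0=F0)
snap("scene","s6")
E
python3 press.py
```

```text
(array([0.65 , 0.045, 0.35 ]), 108) 20.5083 [ 0.46008724 -0.02843064  0.3387346 ]
pre [ 2.57792623e-04 -5.66325415e-06  8.78264620e-04] 22.9333
(-0.07, -0.9, -0.9, -0.2)
(-0.02, 0.2, 0.3, 0.1)
(0.03, 4.7, 0.1, 2.5)
(0.08, 5.9, 0.3, 2.8)
(0.13, 4.7, 0.5, -0.1)
(0.18, 4.2, 0.5, 0.9)
(0.23, 4.5, -0.1, 0.8)
(0.28, 3.2, 0.3, 1.1)
(0.33, 2.4, 0.1, 1.4)
(0.38, 1.1, 1.0, 0.8)
(0.43, -1.4, -0.3, 0.8)
(0.48, -0.1, 0.4, 0.7)
(0.53, 0.0, 0.2, -0.3)
(0.58, -0.0, 0.6, -0.1)
(0.63, -0.2, -1.1, -0.4)
(0.68, -1.4, 0.4, 0.1)
(0.73, -0.2, -0.0, 0.2)
(0.78, -0.2, -0.3, 1.0)
(0.83, -0.7, 0.2, 0.8)
(0.88, -8.9, -1.3, 23.7)
29.9333 [1.67242785e-03 3.97370642e-05 5.58987087e-03]
```

Run:
```python
from h import *
p=np.array(env.read_position()); env.servo_line(p+[0,0,.03],.06); env.servo_line(p+[-.02,0,.2],.15)
env.reach([.42,-.3,.3],quat(-.4,np.radians(90))[0]); env.dwell(1)
print(env.read_time(),env.read_ft_force()); 
i1=eyes.capture("top")["image"][132:248,230:370];i2=eyes.capture("scene")["image"][155:321,212:392]
im=np.hstack([cv2.resize(i1,(400,332),interpolation=cv2.INTER_CUBIC),cv2.resize(i2,(360,332),interpolation=cv2.INTER_CUBIC)])
cv2.imwrite("pics/a4.png",im[:,:,::-1])
```

```text
34.4167 [-0.44424925  0.82295195  0.60733765]
```

View pics/a4.png

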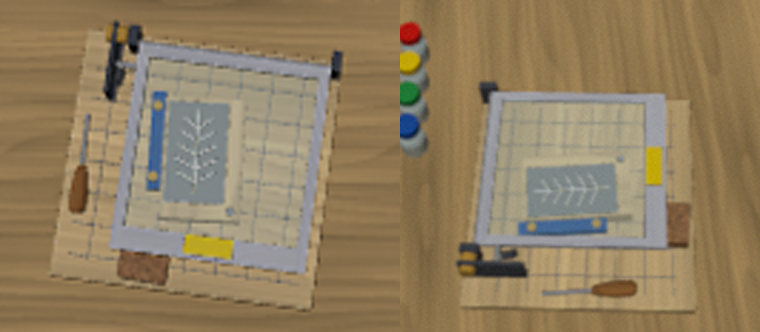

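The cover is shut and level in both views. The block lies along the fence, at about (160,150) in the top view, and the other things haven't moved.

```bash
python3 -c "
from rig import env, eyes, planner
print(env.close_job())"
```

```text
the job is handed in; nothing more can be done
None
```

The block was pressed home against the fence with a push of about 10 to 13 N, the cover was then pressed shut and stayed shut, nothing else moved in the camera views, and the job was handed in at about 34 s of the 72 s allowed; no verdict came back.

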